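# Trip the emergency tray release of a tablet counter

### The arm

A 7-joint arm with a two-finger parallel gripper is mounted at the origin on the work surface. World frame = base frame: x ahead of the robot, y to its left, z up, the work surface at z = 0. Lengths are in m, angles in degrees, forces in N, time in s.
With the tool pointing down it reaches from about 0.425 to 0.875 m from the base axis. Payload 4.7 kg.
Tool frame: the origin (TCP) lies at the very end of the fingers, on their centre line; the grasp point (between the pads) lies 19 mm behind it (pinch_z is the distance from the TCP to the grasp point, in m); z points along the fingers, y is the direction in which the jaws open and shut (so a half turn about z gives the same grasp; the last joint's range is limited). The gripper opens to 87 mm and grips with 3 to 60 N. Pads are 19 mm wide; open, the fingers measure 117 mm over their backs; the gripper's body (75 mm by 190 mm) begins 51 mm behind the grasp point.
Start: joints at [64.12, 18.392, -4.016, 83.108, 1.295, 78.541, -3.26], TCP at [0.292, -0.581, 0.223] pointing down, gripper open.
Joint ranges: [-163.93, 163.93], [-17.29, 119.83], [-79.2, 71.16], [3.27, 140.29], [-89.18, 269.18], [5.43, 117.66], [-154.24, 154.24]. Speed limits (degrees/s): [147.25, 147.25, 180, 180, 180, 180, 180].

### API

Orientations are given as [roll, pitch, yaw] about the fixed x, y, z axes, in that order (R = Rz(yaw) Ry(pitch) Rx(roll)).
In Python, from cell import get_obs, read_camera, camera_params, sign_off, pinch_z gives the robot as it stands.
- The arm moves only by the shell command python3 -m handwheel 'ROWS' [FORCE]. ROWS is JSON, a list of rows, each a list of 5 numbers: the finger opening in m, from 0 to 0.087, then the shift along the tool's x, y, z in m, then the turn about the tool's z in rad. In form: [[jaw, tx, ty, tz, twist], ...]. A call has 1 to 20 rows; each row is the pose to reach, as a shift and turn from the pose commanded when the call began, along the tool's axes at that moment; what a row does not reach only later rows make up. A row lasts 1/10 s, in which the tool goes at most 50 mm and 8.59 degrees, less where a joint would pass 70% of its speed; a pose out of reach is approached as far as the arm can. A call with a gripper value outside its range is refused whole. The fingers move at their own pace and stop on an object; FORCE is the grip in N (left out, the last holds). Time passes only in rows, so rows that repeat a pose let the fingers close. It gives the time, the measured TCP pose, the force and the opening at its end, in the units of the state.
- get_obs(): the state, without advancing time (a new reading comes with each control period).
- read_camera(name): name is "scene" or "top"; returns the picture (480x640x3 uint8, blue, green, red); there is no depth.
- camera_params(name): a dict with "camera_matrix" (3x3 intrinsics, pixels), "R" (3x3) and "t" (3): a world point X has camera coordinates R X + t. Camera axes: x right, y down, z forward; pixel columns grow to the right and rows downward; lengths in m; the calibration is good to about 2 mm. A picture is of the moment at which its call begins. camera_params takes no time and is no camera call.
- sign_off(): hands the job in, once; it reports no verdict.
The state is a dict: "time_s": time; "qpos": joint angles; "joint_velocities": joint speeds; "effort": joint torques, N m; "tool_pos": TCP position; "tool_rot": TCP orientation; "force": force on the tool from outside, world axes, zero at the start; "wrist_torque": the same for the moment, N m; "grip_width": finger opening in m.
Only numpy, scipy, OpenCV 4.12 (cv2) and the standard library are available. Lean on these libraries where they do the work, as an engineer would, in place of code of your own. Each camera call takes 0.05 s, during which the arm holds its last target.

### The job

The tablet counter has locked with its tray shut. Take the release pin from its stand, put it down through the small hole in the counter's top and gently press the hidden spring catch below until the tray springs open, without forcing the pin (under 20 N), then put the pin back fully home in its stand. Leave the bottle, the jar and the grey box where they are.

Things in the scene. Friction and masses are not known exactly. Their poses are not given: they have to be found in the camera images.
- counter: White bench tablet counter, fixed, 200 x 200 mm, flat top 120 mm above the bench. Origin: centre of its underside; x points from the tray front to its back, z up. The tray comes out of the -x face, towards -x. A grey hopper cover (160 mm wide, 30 mm high) stands on the top from x = +25 to +91 mm; the front half of the top is flat, with a black display, three keys and the release hole.
- hole (a point): Centre of the release hole's mouth in the counter's top, 120 mm above the bench, at x = -55, y = -35 mm in the counter's frame; axes as the counter's. Round upright hole 11 mm across, through the 12 mm thick top, 3 mm chamfer; hollow below. Straight under it is the catch's flat round button, 18 mm across, its face 20 to 52 mm below the mouth (different each time, not measured).
- tray (a joint): How far the tray is out, m: 0 shut (latched, cannot be pulled), 0.07 fully out. The sprung catch button starts to give at about 4 N and frees the tray after about 6 mm of travel, at about 6 to 8 N; after 8 mm it meets a hard stop. The freed tray is driven out by its own spring in about a second and stays out.
- pin: Release pin, 118 mm long, about 60 g, loose, standing tip down in the stand. Origin: lower end of the tip; z up along the pin; x is the handle's wide direction. Steel shank 6 mm thick with round end, 0 to 70 mm; steel collar 24 mm across, 70 to 74 mm; black flat-sided handle 26 mm in x by 14 mm in y, 74 to 118 mm, to be gripped across the 14 mm.
- stand: Grey block fixed to the bench, 60 x 60 mm and 72 mm high, left or right of the counter. Origin: centre of its underside, z up.
- stand_hole (a point): Centre of the mouth of the stand's upright through hole, 72 mm above the bench: 11 mm across with a 3 mm chamfer. When the pin is home its collar lies on the block's top and its tip is 70 mm below this point.
- amber_bottle: Bystander: amber bottle, 56 mm in diameter, 110 mm high, loose, beside the counter opposite the stand. Origin: centre of its underside.
- jar: Bystander: clear jar with white lid, 70 mm in diameter, 90 mm high, loose, beside the counter's rear, left or right. Origin: centre of its underside.
- weight_box: Bystander: closed grey box, 80 x 130 x 45 mm, loose, beside the counter's rear, left or right. Origin: centre of its underside.
Things that resemble listed ones, but are neither listed nor needed, are in the scene too. What is shaped like the pin but blue or white is not meant.

How it is judged:
By the outcome, as a careful person would: the job done as asked, in the order asked, and still so for the second after the job is handed in, with the robot touching nothing.
It also fails if it takes over 72 s, if anything falls off the work surface, if the arm or the gripper's body presses on something with over 40 N, if the wrist force passes 120 N, or if a joint passes its speed limit or range.

## Working session

There is one attempt and no reset: what is moved stays moved. The work goes in short steps, Python scripts to look and compute and a shell command to move; the robot and the scene stay as the last step left them, time stands still between calls to the robot, and variables do not carry over. Pictures are saved under pics/ and viewed, and the job is handed in when it is done.

```bash
ls; mkdir -p pics
python3 - <<'E'
from cell import *
import cv2
print(get_obs(), pinch_z)
for n in ("scene","top"):
    cv2.imwrite(f"pics/{n}0.png", read_camera(n)); print(n,camera_params(n))
E
```

```text
pics
{'time_s': 0.0, 'qpos': array([64.11928487, 18.4388701 , -4.01526558, 83.17388885,  1.29541938,
       78.53965693, -3.26089015]), 'joint_velocities': array([0.03012596, 0.06915342, 0.07957703, 0.01869094, 0.04158865,
       0.01302555, 0.05692917]), 'effort': array([-4.44849156e-04, -4.91285205e+01, -4.04353375e-01, -3.12534142e+01,
       -6.40333747e-02,  4.37283854e-02,  1.66683817e-04]), 'tool_pos': array([ 0.29164963, -0.58029345,  0.22147249]), 'tool_rot': array([-1.79892846e+02,  6.14463761e-03,  2.66893893e+01]), 'force': array([0.62701302, 0.55299762, 0.28050453]), 'wrist_torque': array([0.00193567, 0.08612273, 0.01630953]), 'grip_width': 0.08723151708383249} 0.0187
scene {'camera_matrix': array([[579.19280978,   0.        , 318.13748584],
       [  0.        , 579.19280978, 235.83072041],
       [  0.        ,   0.        ,   1.        ]]), 'R': array([[-0.99676165, -0.07950873,  0.01202433],
       [-0.05726788,  0.59691373, -0.80025895],
       [ 0.05645008, -0.79835604, -0.59953401]]), 't': array([0.56847367, 0.10436578, 1.24843841])}
top {'camera_matrix': array([[582.29049835,   0.        , 309.98834725],
       [  0.        , 582.29049835, 237.43326199],
       [  0.        ,   0.        ,   1.        ]]), 'R': array([[ 4.29410707e-03, -9.99446141e-01, -3.29995660e-02],
       [-9.90418668e-01,  3.04344325e-04, -1.38096955e-01],
       [ 1.38030512e-01,  3.32763893e-02, -9.89868809e-01]]), 't': array([0.03948423, 0.58017459, 1.14950815])}
```

View pics/scene0.png

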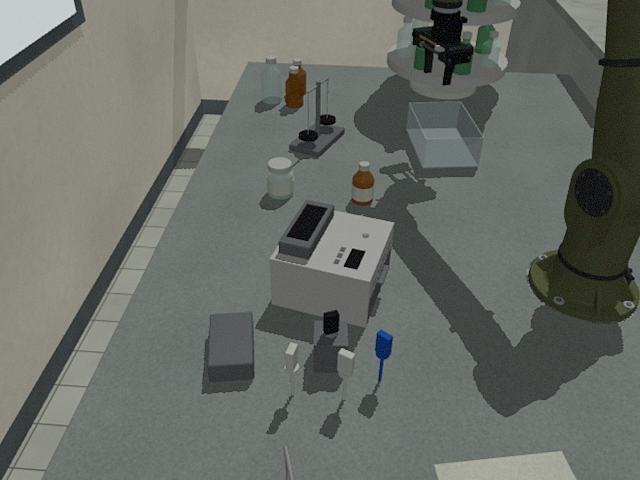

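View pics/top0.png

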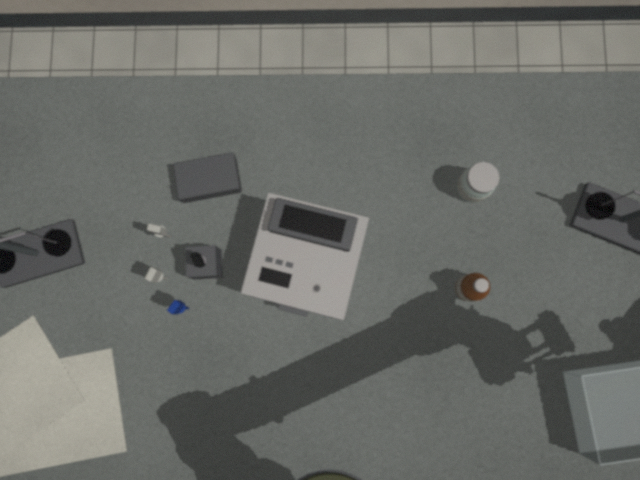

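Candidates for the pin are the black handle in the grey stand (scene 331,322; top 197,258), the blue one (384,345; 177,307), a white one (292,355; 155,229) and a second white one (346,362; 153,274). By the description it's the black one in the stand, which I'll check in a close crop.

Run:
```python
import cv2,numpy as np
a=cv2.imread("pics/scene0.png");b=cv2.imread("pics/top0.png")
cv2.imwrite("pics/c_scene.png",cv2.convertScaleAbs(cv2.resize(a[295:415,265:405],None,fx=5,fy=5,interpolation=cv2.INTER_CUBIC),alpha=1.6))
cv2.imwrite("pics/c_top.png",cv2.convertScaleAbs(cv2.resize(b[190:330,130:290],None,fx=4,fy=4,interpolation=cv2.INTER_CUBIC),alpha=1.8))
cv2.imwrite("pics/c_top2.png",cv2.convertScaleAbs(cv2.resize(b[185:325,235:375],None,fx=4,fy=4,interpolation=cv2.INTER_CUBIC),alpha=1.4))
```

```text
(no output)
```

View pics/c_scene.png

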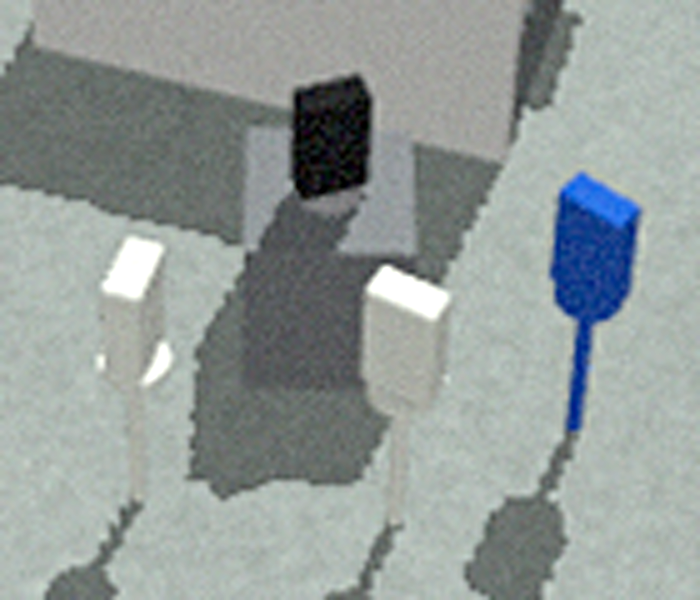

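View pics/c_top.png

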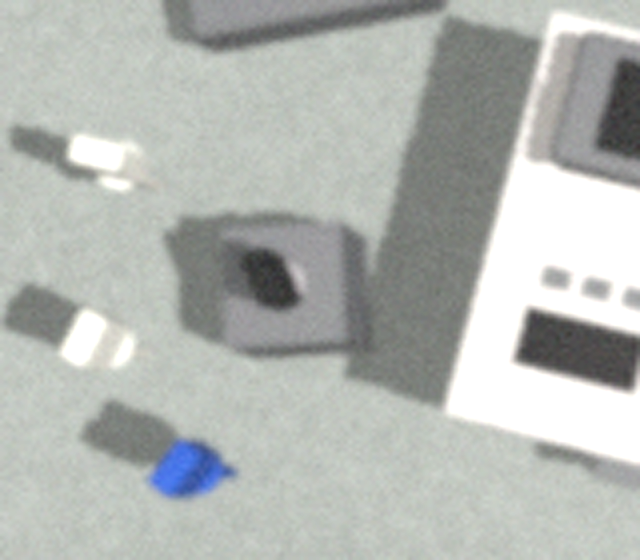

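View pics/c_top2.png

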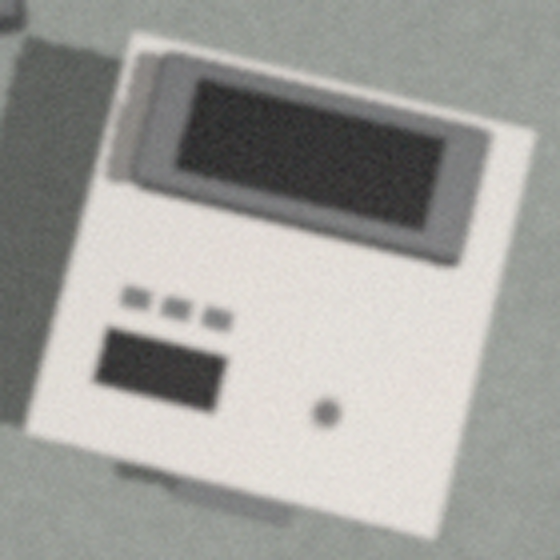

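The black-handled pin stands in the grey block, steel collar on its top; the top-view crop shows the hole at about (316.5,288). I'll measure next.

```bash
cat > h.py <<'E'
import numpy as np,cv2
from cell import *
def ray(n,uv,z):
    p=camera_params(n);K,R,t=p["camera_matrix"],p["R"],p["t"]
    uv=np.atleast_2d(np.array(uv,float))
    d=(np.linalg.inv(K)@np.c_[uv,np.ones(len(uv))].T)
    d=R.T@d; c=-R.T@t
    s=(z-c[2])/d[2]
    return (c[:,None]+s*d).T
def tri(uv1,uv2):
    Ps=[];
    for n in("scene","top"):
        p=camera_params(n);Ps.append(p["camera_matrix"]@np.c_[p["R"],p["t"]])
    X=cv2.triangulatePoints(Ps[0],Ps[1],np.array(uv1,float).reshape(2,1),np.array(uv2,float).reshape(2,1)).ravel()
    return X[:3]/X[3]
def proj(n,X):
    p=camera_params(n);q=p["camera_matrix"]@(p["R"]@np.array(X,float)+p["t"]);return q[:2]/q[2]
E
python3 - <<'E'
from h import *
a=cv2.imread("pics/scene0.png");b=cv2.imread("pics/top0.png")
np.set_printoptions(precision=4,suppress=True)
# counter top in top view
g=cv2.cvtColor(b,cv2.COLOR_BGR2GRAY)
m=np.zeros_like(g);sub=(g[180:330,235:380]>130).astype(np.uint8);m[180:330,235:380]=sub
cs,_=cv2.findContours(m,cv2.RETR_EXTERNAL,cv2.CHAIN_APPROX_NONE)
c=max(cs,key=cv2.contourArea)
hull=cv2.convexHull(c)
ap=cv2.approxPolyDP(hull,6,True).reshape(-1,2);print("corners",ap.tolist())
P=ray("top",ap,0.12)[:,:2];print(P); print([np.linalg.norm(P[i]-P[i-1]) for i in range(len(P))])
W=ray("top",hull.reshape(-1,2),0.12)[:,:2].astype(np.float32)
print("minrect",cv2.minAreaRect(W*1000))
# hole
s=g[278:298,306:328].astype(float); w=np.clip(150-s,0,None); yy,xx=np.mgrid[278:298,306:328]
uvt=[(w*xx).sum()/w.sum(),(w*yy).sum()/w.sum()];print("hole",uvt,ray("top",uvt,.12))
ga=cv2.cvtColor(a,cv2.COLOR_BGR2GRAY)
s=ga[228:244,356:376].astype(float);print(s.max(),s.min());
w=np.clip(np.median(s)-12-s,0,None); yy,xx=np.mgrid[228:244,356:376]
uvs=[(w*xx).sum()/w.sum(),(w*yy).sum()/w.sum()];print("hole s",uvs,ray("scene",uvs,.12),tri(uvs,uvt))
# handle
for n,im,(x0,y0,x1,y1) in(("top",b,(180,240,220,280)),("scene",a,(318,305,345,340))):
    g=im.max(2); mm=np.zeros_like(g);mm[y0:y1,x0:x1]=(g[y0:y1,x0:x1]<40)
    cs,_=cv2.findContours(mm,cv2.RETR_EXTERNAL,cv2.CHAIN_APPROX_NONE);c=max(cs,key=cv2.contourArea)
    print(n,cv2.approxPolyDP(cv2.convexHull(c),1.2,True).reshape(-1,2).tolist())
    print(g[y0:y1,x0:x1] if n=="top" else g[305:325,320:342])
E
```

```text
corners [[268, 193], [368, 218], [343, 319], [242, 293]]
[[ 0.6558  0.1195]
 [ 0.6065 -0.0727]
 [ 0.4153 -0.0243]
 [ 0.4631  0.1661]]
[np.float64(0.1982174196222472), np.float64(0.19845954387740153), np.float64(0.19724747168151766), np.float64(0.19632054932350992)]
minrect ((535.8377685546875, 47.174720764160156), (201.04290771484375, 200.66143798828125), 75.75098419189453)
hole [np.float64(316.1414609053498), np.float64(287.843621399177)] [[0.4732 0.026  0.12  ]]
162.0 90.0
hole s [np.float64(365.1564380264741), np.float64(235.51865222623346)] [[0.4733 0.0304 0.12  ]] [0.4733 0.0261 0.1168]
top [[192, 253], [199, 255], [202, 265], [196, 265], [191, 257]]
[[104 109 107 ... 113 107 109]
 [105 105 107 ... 112 112 110]
 [108 107 108 ... 110 114 107]
 ...
 [110 110 111 ...  62  62  60]
 [108 108 111 ...  70  68  63]
 [110 110 109 ...  77  71  67]]
scene [[336, 310], [338, 314], [337, 331], [325, 334], [323, 325], [324, 313]]
[[101 103 102 101 105 102 103 105 105 100 100 104 106 104 102 100 101 103
   99  99 103 100]
 [100 100  97 101 103 101 101 100 103 106 104 101 105 102 108 101 100 10
[... 995 characters left out ...]
3  10  20  11   7  28   4   1
   17  72 110 104]
 [ 64  69  64  43  10  12  15   0  14   5  28  10  12  10  15  16  15  18
   22  73 111 104]
 [ 76  70  70  44   3  32   2  17  27   0  17  14  22   0  24   7  23   7
   12  75 111  99]
 [ 81  84  81  40  18  11  15  21   2  29  23  18  28  21   8  18  20   0
   14  74 108 107]
 [ 97  98  97  66   4  17  21   7   8  11  28  25  21   8  24  10  10  14
   26  78 102  99]
 [102  99  90  60   0   8   1  17  22  11  19  13  21  17  28  27  13  18
   31  79 105  96]
 [101 100  94  43   6  13  22  22  22  28   2  17  14  15  20   6   3  17
   38  81 104  98]
 [103  99  89  47  19  21  17   1  17  18  19  20  18  29  14  15  24  16
   29  81 100  97]]
```

Run:
```python
from h import *
a=cv2.imread("pics/scene0.png");b=cv2.imread("pics/top0.png")
np.set_printoptions(precision=4,suppress=True)
for n in("scene","top"):
    p=camera_params(n);print(n,"cam",-p["R"].T@p["t"])
q=ray("scene",[(323.6,313.4),(337,310),(339.2,314.6),(325,318.6)],.12);print("handle top scene",q,q.mean(0), np.degrees(np.arctan2(*(q[1]-q[0])[1::-1])),np.degrees(np.arctan2(*(q[2]-q[3])[1::-1])), [np.linalg.norm(q[i]-q[i-1]) for i in range(4)])
q=ray("scene",[(325,334.5),(338,331)],.0765);print("front bottom",q,np.degrees(np.arctan2(*(q[1]-q[0])[1::-1])))
big=cv2.resize(b[238:282,175:225],None,fx=12,fy=12,interpolation=cv2.INTER_CUBIC)
cv2.imwrite("pics/h_top.png",cv2.convertScaleAbs(big,alpha=3))
big=cv2.resize(a[300:380,300:365],None,fx=7,fy=7,interpolation=cv2.INTER_CUBIC)
cv2.imwrite("pics/h_sc.png",cv2.convertScaleAbs(big,alpha=2.5))
# counter corners in scene
g=cv2.cvtColor(a,cv2.COLOR_BGR2GRAY)
cv2.imwrite("pics/ct_sc.png",cv2.resize(a[195:300,265:400],None,fx=5,fy=5,interpolation=cv2.INTER_CUBIC))
for w in [(.6558,.1195,.12),(.6065,-.0727,.12),(.4153,-.0243,.12),(.4631,.1661,.12)]: print("proj scene corner",proj("scene",w))
```

```text
scene cam [0.5021 0.9796 0.8252]
top cam [0.4158 0.001  1.2193]
handle top scene [[0.5414 0.2619 0.12  ]
 [0.5189 0.2514 0.12  ]
 [0.5145 0.2623 0.12  ]
 [0.5382 0.2742 0.12  ]] [0.5282 0.2625 0.12  ] -155.12467845303175 -153.390798259714 [np.float64(0.012730485849822245), np.float64(0.024867743086988445), np.float64(0.011755678138111033), np.float64(0.026453817156209744)]
front bottom [[0.5376 0.2697 0.0765]
 [0.5153 0.2592 0.0765]] -154.83859760003313
proj scene corner [269.8273 257.6439]
proj scene corner [304.9725 203.9699]
proj scene corner [393.1378 221.6026]
proj scene corner [369.6192 279.654 ]
```

View pics/h_top.png

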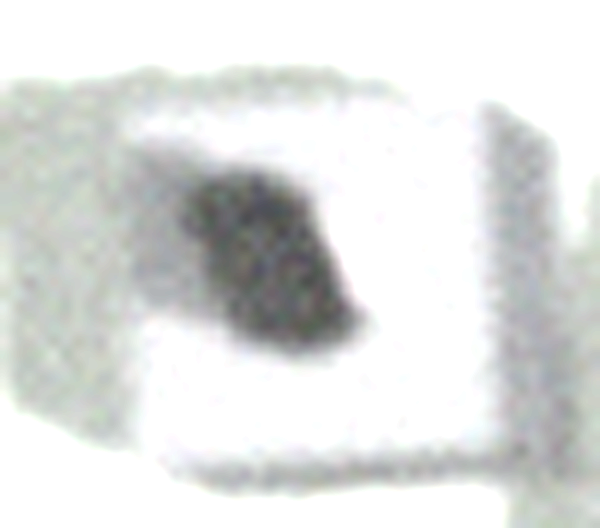

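View pics/h_sc.png

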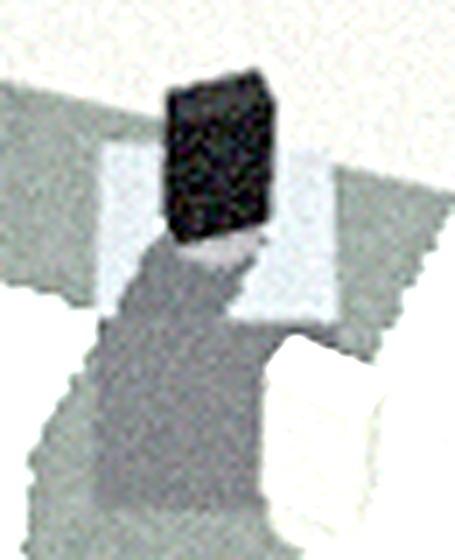

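View pics/ct_sc.png

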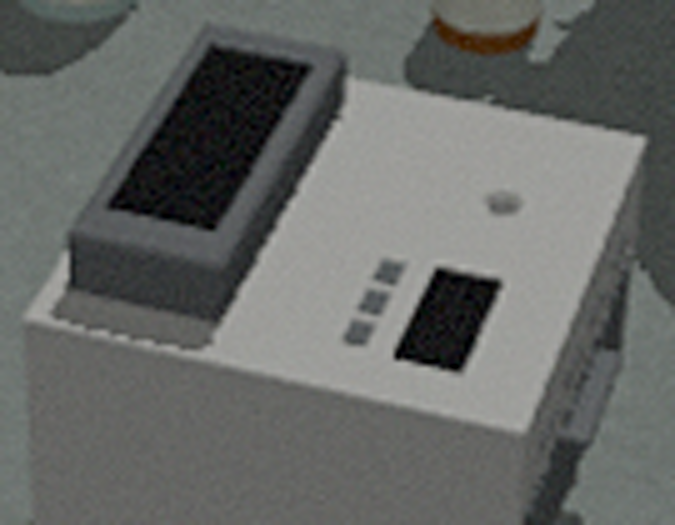

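Run:
```python
from h import *
np.set_printoptions(precision=4,suppress=True)
b=cv2.imread("pics/top0.png");a=cv2.imread("pics/scene0.png")
q=ray("top",np.array([(123,103),(487,98),(497,455),(140,470)])/12+np.array([175,238])-.46,.072);print("stand top(top)",q,q.mean(0),[np.linalg.norm(q[i]-q[i-1]) for i in range(4)])
# outline of handle in top view: dark centroid
g=b.max(2);m=(g[240:280,180:220]<50);yy,xx=np.nonzero(m);u=[xx.mean()+180,yy.mean()+240];print("dark cen",u,ray("top",u,.098), m.sum())
g=a.max(2);m=(g[300:345,315:350]<42);yy,xx=np.nonzero(m);s=[xx.mean()+315,yy.mean()+300];print("dark cen scene",s,ray("scene",s,.098),tri(s,u))
# stand top in scene
q=ray("scene",np.array([(98,142),(332,160),(338,322),(98,318)])/7+np.array([300,300])-.43,.072);print("stand top(scene)",q,q.mean(0))
for n,pts in(("scene",[(384,333),(291,345),(347,351)]),("top",[(175,307),(152,229),(150,274)])): print(n,ray(n,pts,.118))
# bottle/jar
print(get_obs()["tool_pos"],get_obs()["tool_rot"])
```

```text
stand top(top) [[0.5583 0.2901 0.072 ]
 [0.5591 0.2291 0.072 ]
 [0.4997 0.2259 0.072 ]
 [0.4971 0.2852 0.072 ]] [0.5285 0.2576 0.072 ] [np.float64(0.06139152849010623), np.float64(0.061033827606657196), np.float64(0.059538442688109386), np.float64(0.059418632847076394)]
dark cen [np.float64(196.56296296296296), np.float64(259.2518518518518)] [[0.5293 0.2596 0.098 ]] 135
dark cen scene [np.float64(330.73186119873816), np.float64(322.0820189274448)] [[0.5287 0.2598 0.098 ]] [0.529  0.2596 0.0979]
stand top(scene) [[0.5611 0.2313 0.072 ]
 [0.5003 0.2322 0.072 ]
 [0.4966 0.2879 0.072 ]
 [0.5558 0.2919 0.072 ]] [0.5284 0.2608 0.072 ]
scene [[0.4379 0.2967 0.118 ]
 [0.5891 0.3372 0.118 ]
 [0.4978 0.3419 0.118 ]]
top [[0.4364 0.2933 0.118 ]
 [0.5859 0.3435 0.118 ]
 [0.4989 0.3437 0.118 ]]
[ 0.2917 -0.5803  0.2216] [-179.9009    0.005    26.6891]
```

```bash
cat >> h.py <<'E'
def go(x,y,z,yaw=None):
    o=get_obs();p=o["tool_pos"];w=np.radians(o["tool_rot"][2]);d=np.array([x,y,z])-p
    r=[d[0]*np.cos(w)+d[1]*np.sin(w),d[0]*np.sin(w)-d[1]*np.cos(w),-d[2]]
    print("t",o["time_s"],"pos",p.round(4),"rot",o["tool_rot"].round(2),"F",o["force"].round(2),"grip",round(o["grip_width"],4))
    print("rel",np.round(r,4), "twist" ,None if yaw is None else -np.radians(yaw-o["tool_rot"][2]).round(4))
E
python3 -m handwheel '[[0.05,0.03,-0.02,-0.01,0],[0.05,0.07,-0.047,-0.03,0],[0.05,0.11,-0.074,-0.04,0],[0.05,0.15,-0.1,-0.04,0],[0.05,0.19,-0.127,-0.04,0],[0.05,0.23,-0.154,-0.04,0],[0.05,0.26,-0.174,-0.04,0],[0.05,0.267,-0.179,-0.04,0],[0.05,0.267,-0.179,-0.04,0]]' 20
python3 -c "
from h import *
go(.529,.2595,.20,25)"
```

```text
time_s: 1.0
tool_pos: [0.4508, -0.2993, 0.2624]
tool_rot: [-180.0, 0.0, 26.9]
force: [0.2, -0.8, 1.0]
grip_width: 0.0498
t 1.0 pos [ 0.4508 -0.2993  0.2624] rot [-1.7999e+02  1.0000e-02  2.6900e+01] F [ 0.23 -0.79  1.01] grip 0.0498
rel [ 0.3226 -0.463   0.0624] twist 0.0331
```

```bash
python3 -m handwheel '[[0.05,0.02,-0.029,0,0],[0.05,0.047,-0.067,0,0.01],[0.05,0.074,-0.106,0,0.02],[0.05,0.101,-0.145,0,0.033],[0.05,0.128,-0.184,0,0.033],[0.05,0.155,-0.222,0,0.033],[0.05,0.182,-0.261,0,0.033],[0.05,0.209,-0.3,0,0.033],[0.05,0.236,-0.339,0,0.033],[0.05,0.263,-0.377,0,0.033],[0.05,0.29,-0.416,0,0.033],[0.05,0.31,-0.445,0.01,0.033],[0.05,0.32,-0.459,0.03,0.033],[0.05,0.3226,-0.463,0.05,0.033],[0.05,0.3226,-0.463,0.0624,0.033],[0.05,0.3226,-0.463,0.0624,0.033],[0.05,0.3226,-0.463,0.0624,0.033]]'
python3 -c "
from h import *
go(.529,.2595,.20,25)
for n in('scene','top'):
    im=read_camera(n); c=im[220:400,250:420] if n=='scene' else im[180:330,110:280]
    cv2.imwrite('pics/a_%s.png'%n,cv2.convertScaleAbs(cv2.resize(c,None,fx=3.5,fy=3.5,interpolation=cv2.INTER_CUBIC),alpha=1.6))
"
```

```text
time_s: 2.7
tool_pos: [0.5313, 0.2558, 0.2003]
tool_rot: [180.0, 0.0, 24.6]
force: [0.2, -0.5, -0.3]
grip_width: 0.0503
t 2.7 pos [0.5313 0.2558 0.2003] rot [1.7995e+02 1.0000e-02 2.4630e+01] F [ 0.2  -0.46 -0.3 ] grip 0.0503
rel [-0.0006 -0.0044  0.0003] twist -0.0064
```

View pics/a_scene.png

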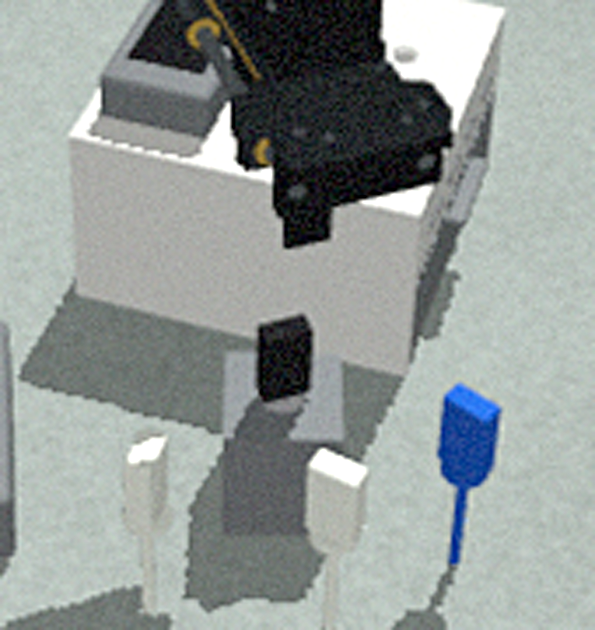

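View pics/a_top.png

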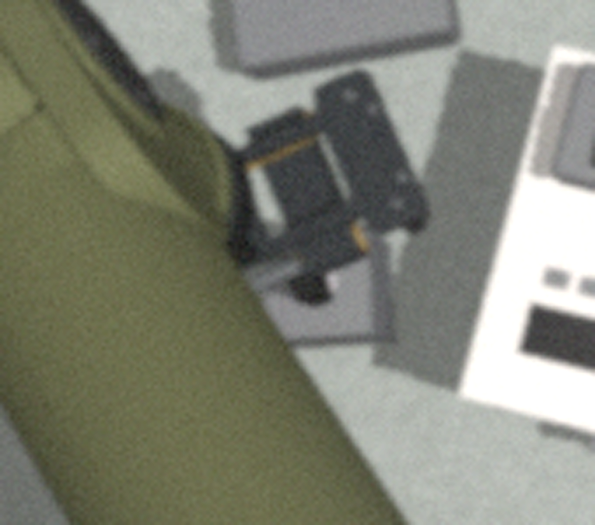

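```bash
python3 -m handwheel '[[0.05,-0.0006,-0.0044,0,-0.006],[0.05,-0.0006,-0.0044,0.015,-0.006],[0.05,-0.0006,-0.0044,0.035,-0.006],[0.05,-0.0006,-0.0044,0.055,-0.006],[0.05,-0.0006,-0.0044,0.065,-0.006],[0.05,-0.0006,-0.0044,0.065,-0.006],[0.05,-0.0006,-0.0044,0.065,-0.006]]'
python3 -c "
from h import *
go(.529,.2595,.082,25)
for n in('scene','top'):
    im=read_camera(n); c=im[250:400,270:400] if n=='scene' else im[180:330,110:280]
    cv2.imwrite('pics/b_%s.png'%n,cv2.convertScaleAbs(cv2.resize(c,None,fx=4,fy=4,interpolation=cv2.INTER_CUBIC),alpha=2.2))
"
```

```text
time_s: 3.5
tool_pos: [0.5281, 0.2617, 0.1354]
tool_rot: [-180.0, -0.0, 25.2]
force: [-0.2, 0.4, 0.5]
grip_width: 0.0498
t 3.5 pos [0.5281 0.2617 0.1354] rot [-1.7999e+02 -2.0000e-02  2.5160e+01] F [-0.19  0.38  0.53] grip 0.0498
rel [-0.0001  0.0023  0.0534] twist 0.0027
```

View pics/b_scene.png

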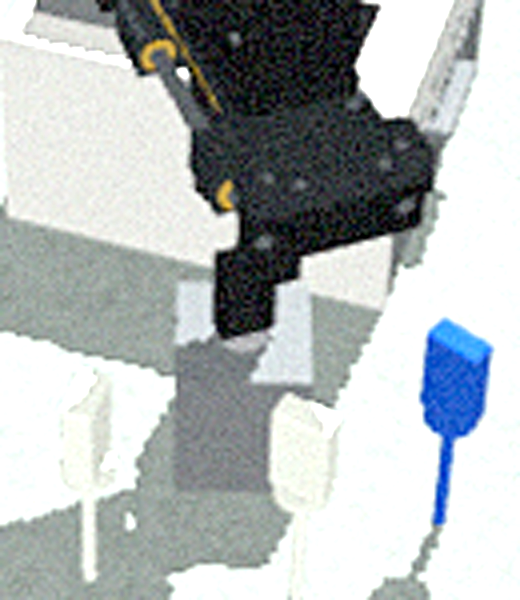

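```bash
python3 -m handwheel '[[0.05,0,0,0,0],[0.05,0,0,0,0],[0.05,0,0,0,0]]'
python3 -c "
from h import *
go(.529,.2595,.082,25)"; python3 -m handwheel '[[0.05,0,0,0,0]]'
```

```text
time_s: 3.9
tool_pos: [0.5281, 0.2614, 0.1355]
tool_rot: [180.0, -0.0, 25.1]
force: [0.6, 0.2, -0.6]
grip_width: 0.0501
t 3.9 pos [0.5281 0.2614 0.1355] rot [ 1.7999e+02 -3.0000e-02  2.5140e+01] F [ 0.58  0.24 -0.59] grip 0.0501
rel [-0.      0.0021  0.0535] twist 0.0024
time_s: 4.0
tool_pos: [0.5281, 0.2614, 0.1353]
tool_rot: [180.0, -0.0, 25.1]
force: [-0.1, 0.1, -0.3]
grip_width: 0.05
```

```bash
python3 -m handwheel '[[0.05,0,0.002,0,0.002],[0.05,0,0.002,0.012,0.002],[0.05,0,0.002,0.026,0.002],[0.05,0,0.002,0.04,0.002],[0.05,0,0.002,0.05,0.002],[0.05,0,0.002,0.0535,0.002],[0.05,0,0.002,0.0535,0.002],[0.05,0,0.002,0.0535,0.002],[0.05,0,0.002,0.0535,0.002]]'
python3 -c "
from h import *
go(.529,.2595,.082,25)
im=read_camera('scene'); c=im[250:400,270:400]
cv2.imwrite('pics/c1.png',cv2.convertScaleAbs(cv2.resize(c,None,fx=4,fy=4,interpolation=cv2.INTER_CUBIC),alpha=2.8))
"
```

```text
time_s: 4.9
tool_pos: [0.5293, 0.2599, 0.0823]
tool_rot: [180.0, -0.1, 25.0]
force: [-0.3, 0.4, -0.7]
grip_width: 0.05
t 4.9 pos [0.5293 0.2599 0.0823] rot [ 1.7999e+02 -7.0000e-02  2.5030e+01] F [-0.31  0.4  -0.72] grip 0.05
rel [-0.0004  0.0003  0.0003] twist 0.0006
```

View pics/c1.png

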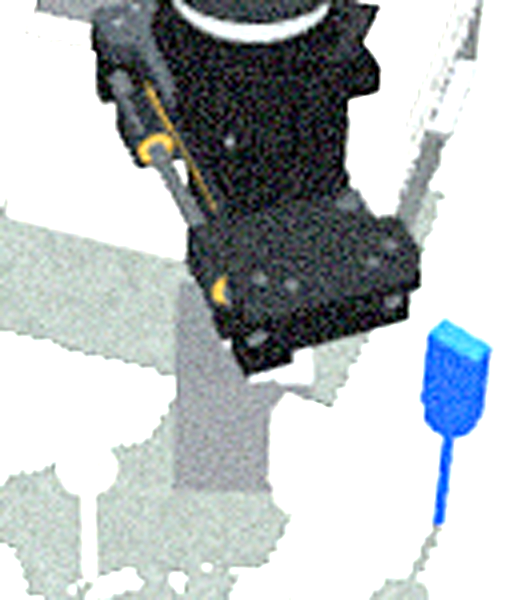

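Over the pin, nothing touched. Now I close the jaws.

```bash
python3 -m handwheel '[[0.03,0,0,0,0],[0.005,0,0,0,0],[0.005,0,0,0,0],[0.005,0,0,0,0],[0.005,0,0,0,0],[0.005,0,0,0,0]]' 25
python3 -c "
from h import *
go(.529,.2595,.082,25)"
```

```text
time_s: 5.55
tool_pos: [0.5288, 0.2595, 0.0816]
tool_rot: [180.0, 0.0, 25.0]
force: [0.1, -1.5, 0.7]
grip_width: 0.014
t 5.55 pos [0.5288 0.2595 0.0816] rot [1.7999e+02 1.0000e-02 2.5020e+01] F [ 0.1  -1.54  0.66] grip 0.014
rel [ 0.0002  0.     -0.0004] twist 0.0004
```

```bash
python3 -m handwheel '[[0.005,0,0,-0.006,0],[0.005,0,0,-0.018,0],[0.005,0,0,-0.038,0],[0.005,0,0,-0.065,0],[0.005,0,0,-0.095,0],[0.005,0,0,-0.125,0],[0.005,0,0,-0.148,0],[0.005,0,0,-0.158,0],[0.005,0,0,-0.158,0],[0.005,0,0,-0.158,0],[0.005,0,0,-0.158,0]]' 35
python3 -c "
from h import *
go(.4734,.0272,.24,25)
for n in('scene','top'):
    im=read_camera(n); cv2.imwrite('pics/d_%s.png'%n,im)
    c=im[180:400,250:420] if n=='scene' else im[180:330,110:280]
    cv2.imwrite('pics/d_%sc.png'%n,cv2.convertScaleAbs(cv2.resize(c,None,fx=2.7,fy=2.7,interpolation=cv2.INTER_CUBIC),alpha=2))
"
```

```text
time_s: 6.65
tool_pos: [0.5281, 0.259, 0.238]
tool_rot: [-180.0, 0.2, 25.0]
force: [-0.1, 0.2, -0.8]
grip_width: 0.0138
t 6.65 pos [0.5281 0.259  0.238 ] rot [-1.800e+02  1.600e-01  2.503e+01] F [-0.06  0.17 -0.83] grip 0.0138
rel [-0.1476  0.1869 -0.002 ] twist 0.0005
```

View pics/d_scenec.png

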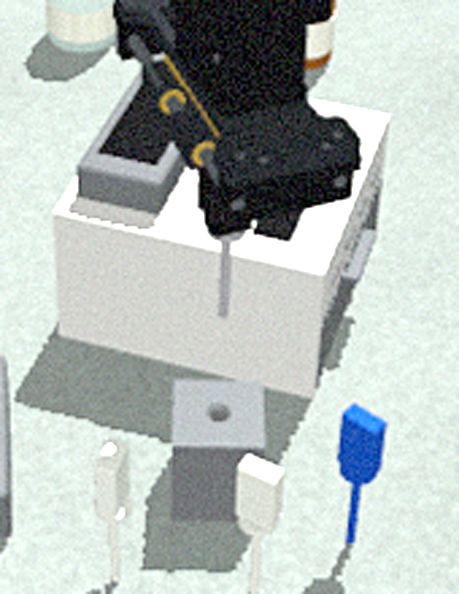

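View pics/d_topc.png

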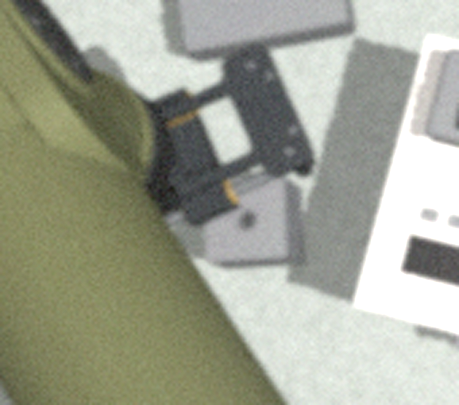

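Run:
```python
from h import *
np.set_printoptions(precision=4,suppress=True)
a=cv2.imread("pics/d_scene.png");b=cv2.imread("pics/d_top.png")
def blob(im,x0,y0,x1,y1,off=12):
    g=cv2.GaussianBlur(cv2.cvtColor(im,cv2.COLOR_BGR2GRAY),(3,3),0)[y0:y1,x0:x1].astype(float)
    w=np.clip(np.median(g)-off-g,0,None);yy,xx=np.mgrid[y0:y1,x0:x1];return [(w*xx).sum()/w.sum(),(w*yy).sum()/w.sum()]
s=blob(a,323,325,340,340);t=blob(b,195,255,208,268)
print("stand hole",s,t,ray("scene",s,.072),ray("top",t,.072),tri(s,t))
print("tip/shank exp", proj("scene",(.5281,.259,.158)),proj("scene",(.5281,.259,.215)))
g=cv2.cvtColor(a,cv2.COLOR_BGR2GRAY)
print(g[266:302:3,326:342])
cv2.imwrite("pics/e.png",cv2.resize(a[255:345,310:360],None,fx=6.5,fy=6.5,interpolation=cv2.INTER_CUBIC))
```

```text
stand hole [np.float64(330.70794078061914), np.float64(333.00672947510094)] [np.float64(199.12), np.float64(259.17)] [[0.528  0.2609 0.072 ]] [[0.5321 0.2605 0.072 ]] [0.5301 0.2606 0.0719]
tip/shank exp [332.0078 296.4821] [332.9319 270.6518]
[[153  86  22   1  12   0   8  14  26  46  64  77  73  65  98 153]
 [165 169 165 157 152 119  79  82  83  98 117 128 154 165 165 161]
 [120 126 133 139 150 150  87  79  78 125 174 165 164 163 163 162]
 [105 107 108 104 110 102  79  81  81  92 103 102 110 118 123 130]
 [101 108 104 108 109  99  76  84  85  92 109 102 106 106 105 106]
 [107 108 108 109 109  98  78  84  81  95 108 110 102 109 105 106]
 [104 107 107 107 101  85  81  87  86  94 106 105 106 109 104 103]
 [110 107 109 107 103  90  82  88  87  98 108 107 109 106 105 101]
 [109 103 104 106 105  85  80  81  84 103 107 106 104 109 105 103]
 [104 109 104 109  96  86  83  81  93 108 106 104 108 106 104 109]
 [108 107 109 111  94  79  77  81  94 111 103 103 108 107 105 108]
 [103 106 107 107 108 107 105 107 104 107 111 103 106 104 104 106]]
```

View pics/e.png

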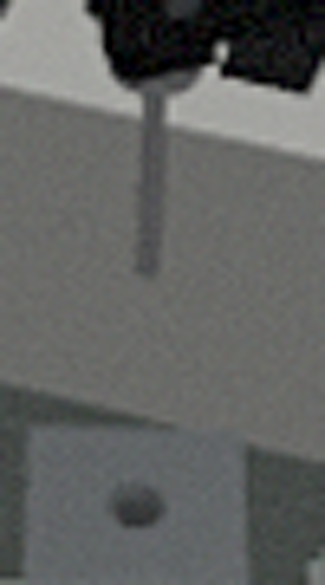

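```bash
python3 -m handwheel '[[0.005,-0.006,0.008,0,0],[0.005,-0.02,0.025,0,0],[0.005,-0.036,0.046,0,0],[0.005,-0.053,0.067,0,0],[0.005,-0.07,0.089,0,0],[0.005,-0.087,0.11,0,0],[0.005,-0.104,0.132,0,0],[0.005,-0.121,0.153,0,0],[0.005,-0.134,0.17,0,0],[0.005,-0.143,0.181,0,0],[0.005,-0.1472,0.1862,0,0],[0.005,-0.1472,0.1862,0,0],[0.005,-0.1472,0.1862,0,0],[0.005,-0.1472,0.1862,0,0],[0.005,-0.1472,0.1862,0,0]]'
python3 -c "
from h import *
go(.4735,.028,.214,25)
im=read_camera('scene');cv2.imwrite('pics/f.png',im); c=im[190:300,300:420]
cv2.imwrite('pics/f_c.png',cv2.convertScaleAbs(cv2.resize(c,None,fx=5,fy=5,interpolation=cv2.INTER_CUBIC),alpha=1.4))
p=get_obs()['tool_pos'];print(proj('scene',p-[0,0,.0796]))
"
```

```text
time_s: 8.25
tool_pos: [0.4743, 0.0295, 0.2396]
tool_rot: [-180.0, 0.0, 25.1]
force: [-0.4, 0.0, -0.6]
grip_width: 0.0137
t 8.25 pos [0.4743 0.0295 0.2396] rot [-179.99    0.     25.12] F [-0.43  0.03 -0.64] grip 0.0137
rel [-0.0013  0.001   0.0256] twist 0.0021
[365.90906477 219.14173835]
```

View pics/f_c.png

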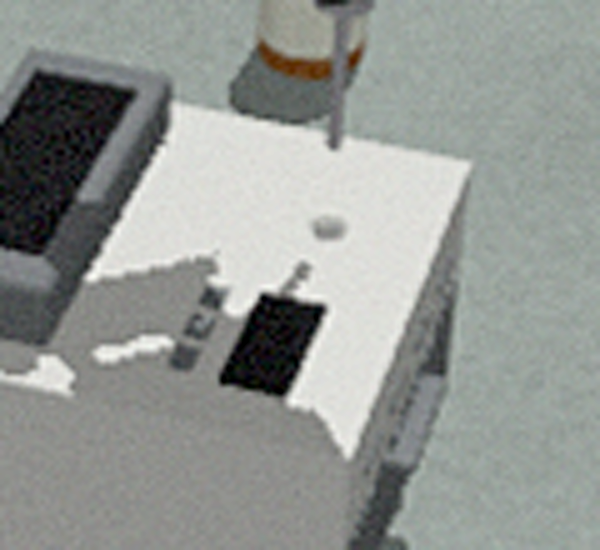

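Run:
```python
from h import *
np.set_printoptions(precision=4,suppress=True)
im=cv2.imread("pics/f.png");g=cv2.cvtColor(im,cv2.COLOR_BGR2GRAY)
print(g[205:224,360:374]); print(g[229:243,358:373])
for u in(366.3,366.7): print(ray("scene",(u,219.5),.1600))
p=camera_params("scene")
print(ray("scene",(365.15,235.6),.12))
print(proj("scene",(.4735,.028,.12)),proj("scene",(.4735,.028,.16)))
im=read_camera("top");cv2.imwrite("pics/g.png",im)
cv2.imwrite("pics/g_c.png",cv2.resize(im[180:330,235:385],None,fx=4,fy=4,interpolation=cv2.INTER_CUBIC))
```

```text
[[ 57  57  45  43  52  54  62  84  80  64  81 111 120 117]
 [ 67  63  68  68  69  62  76  83  78  60  88 123 119 120]
 [ 71  72  69  72  66  76  73  82  72  79 108 114 116 116]
 [ 70  69  68  73  74  68  69  83  84 107 115 113 111 112]
 [ 63  68  69  73  74  73  76  77  89 115 118 113 113 118]
 [ 71  64  73  67  74  68  83  81  86 116 118 115 116 112]
 [ 71  72  73  69  70  75  69  78  93 115 118 118 118 116]
 [ 72  71  71  65  68  69  77  79  95 122 117 117 116 114]
 [ 65  66  69  62  86 104  77  79  92 121 115 113 114 114]
 [ 62  80 107 106 108 102  76  79  95 121 115 114 115 121]
 [134 119 123 116 107  90  75  81 103 119 115 106 115 119]
 [157 152 154 150 136 104  74  82  94 116 113 111 116 114]
 [160 160 160 162 153 121  70  80 114 145 133 120 119 107]
 [158 160 161 159 150 102  66  86 131 163 160 152 152 146]
 [155 159 154 159 161 135  75  98 145 159 159 158 159 158]
 [157 158 159 159 159 159 146 146 154 161 160 158 156 156]
 [159 159 158 158 159 160 161 158 161 156 158 156 157 154]
 [157 156 158 159 158 159 155 158 159 157 156 159 158 159]
 [159 158 157 158 158 154 159 156 158 
[... 319 characters left out ...]
 161 158 160 154]
 [155 159 159 151 135 119 132 123 123 124 134 151 160 159 159]
 [158 159 158 152 130 103 111 111 107 107 119 143 158 157 157]
 [156 161 159 159 139  91  96  95  94  99 119 148 162 159 160]
 [158 158 157 157 153 121 106 107 106 118 134 160 160 160 159]
 [155 156 157 158 159 153 147 150 151 154 159 162 156 157 159]
 [160 155 160 156 155 159 159 163 162 160 161 156 158 158 159]
 [160 158 158 156 159 157 158 161 157 158 158 155 157 159 159]
 [156 161 163 162 161 157 161 156 157 157 158 160 157 155 157]
 [165 147 118 139 164 162 158 158 157 156 157 162 159 160 159]]
[[0.4735 0.0305 0.16  ]]
[[0.4727 0.0305 0.16  ]]
[[0.4733 0.0307 0.12  ]]
[365.088  234.8164] [366.3021 218.7695]
```

View pics/g_c.png

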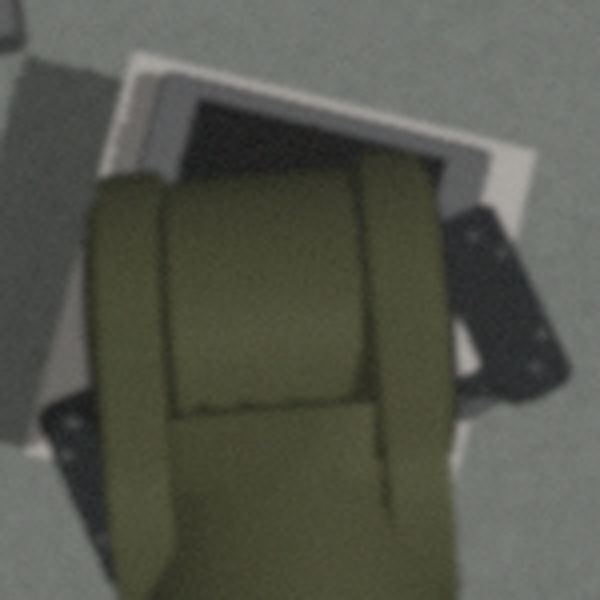

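```bash
python3 -m handwheel '[[0.005,0,0.0005,0.004,0],[0.005,0,0.0005,0.012,0],[0.005,0,0.0005,0.022,0],[0.005,0,0.0005,0.03,0],[0.005,0,0.0005,0.034,0],[0.005,0,0.0005,0.034,0],[0.005,0,0.0005,0.034,0],[0.005,0,0.0005,0.034,0]]'
python3 -c "
from h import *
go(.4735,.028,.214,25)
im=read_camera('scene');cv2.imwrite('pics/i.png',im); c=im[200:260,330:400]
cv2.imwrite('pics/i_c.png',cv2.convertScaleAbs(cv2.resize(c,None,fx=9,fy=9,interpolation=cv2.INTER_CUBIC),alpha=1.4))
p=get_obs()['tool_pos'];print(proj('scene',p-[0,0,.0796]))
"
```

```text
time_s: 9.15
tool_pos: [0.4747, 0.0282, 0.206]
tool_rot: [180.0, -0.0, 25.0]
force: [0.5, 0.2, -0.7]
grip_width: 0.0135
t 9.15 pos [0.4747 0.0282 0.206 ] rot [ 1.7998e+02 -4.0000e-02  2.5030e+01] F [ 0.48  0.23 -0.65] grip 0.0135
rel [-0.0012 -0.0004 -0.008 ] twist 0.0005
[364.67209187 232.28635997]
```

View pics/i_c.png

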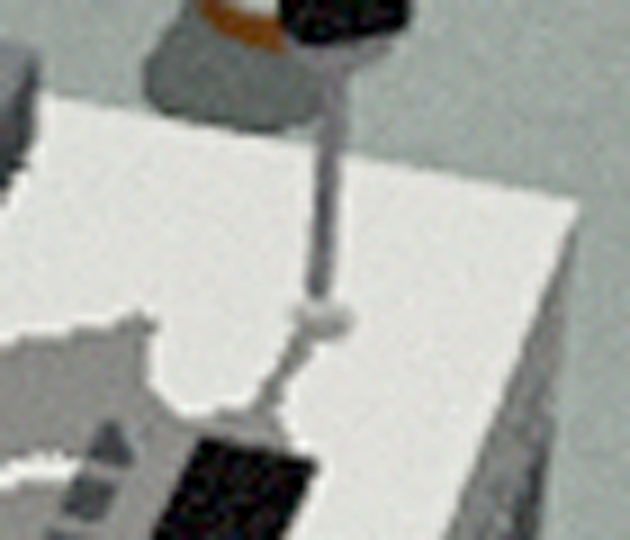

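```bash
python3 -m handwheel '[[0.005,-0.0012,-0.0005,0,0],[0.005,-0.0012,-0.0005,0.002,0],[0.005,-0.0012,-0.0005,0.004,0],[0.005,-0.0012,-0.0005,0.006,0],[0.005,-0.0012,-0.0005,0.008,0],[0.005,-0.0012,-0.0005,0.009,0],[0.005,-0.0012,-0.0005,0.009,0]]'
python3 -c "
from h import *
go(.4735,.028,.214,25)
im=read_camera('scene');cv2.imwrite('pics/j.png',im); c=im[200:260,330:400]
cv2.imwrite('pics/j_c.png',cv2.convertScaleAbs(cv2.resize(c,None,fx=9,fy=9,interpolation=cv2.INTER_CUBIC),alpha=1.4))
"
```

```text
time_s: 9.9
tool_pos: [0.473, 0.0281, 0.1964]
tool_rot: [-180.0, 0.0, 25.0]
force: [-0.3, -0.2, 0.3]
grip_width: 0.014
t 9.9 pos [0.473  0.0281 0.1964] rot [-1.7999e+02  2.0000e-02  2.5030e+01] F [-0.35 -0.19  0.31] grip 0.014
rel [ 0.0004  0.0003 -0.0176] twist 0.0005
```

View pics/j_c.png

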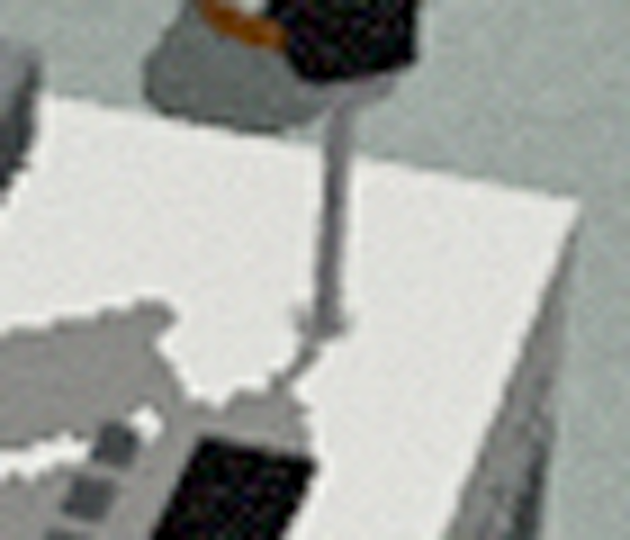

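```bash
python3 -m handwheel '[[0.005,0,0,0.002,0],[0.005,0,0,0.004,0],[0.005,0,0,0.006,0],[0.005,0,0,0.006,0]]'
python3 -m handwheel '[[0.005,0,0,0.002,0],[0.005,0,0,0.004,0],[0.005,0,0,0.006,0],[0.005,0,0,0.0075,0],[0.005,0,0,0.0075,0]]'
```

```text
time_s: 10.35
tool_pos: [0.4729, 0.0281, 0.1903]
tool_rot: [-180.0, 0.0, 25.0]
force: [0.4, 0.3, -0.8]
grip_width: 0.0134
time_s: 10.85
tool_pos: [0.4729, 0.028, 0.1828]
tool_rot: [-180.0, 0.0, 25.0]
force: [-0.0, -0.1, -1.0]
grip_width: 0.0138
```

```bash
python3 -m handwheel '[[0.005,0,0,0.002,0],[0.005,0,0,0.004,0],[0.005,0,0,0.004,0]]' | grep -E "pos|force"
```

```text
tool_pos: [0.4729, 0.0281, 0.1788]
force: [0.0, 0.2, -1.4]
```

```bash
python3 -m handwheel '[[0.005,0,0,0.002,0],[0.005,0,0,0.004,0],[0.005,0,0,0.004,0]]' | grep -E "pos|force"
```

```text
tool_pos: [0.4733, 0.0281, 0.1754]
force: [0.5, -0.2, 1.4]
```

```bash
python3 -m handwheel '[[0.005,0,0,0.002,0],[0.005,0,0,0.004,0],[0.005,0,0,0.004,0]]' | grep -E "pos|force"
```

```text
tool_pos: [0.4734, 0.0281, 0.1717]
force: [-1.8, 0.6, 4.0]
```

```bash
python3 -m handwheel '[[0.005,0,0,0.001,0],[0.005,0,0,0.0015,0],[0.005,0,0,0.0015,0]]' | grep -E "pos|rot|force"; python3 -c "
from h import *
im=read_camera('scene');cv2.imwrite('pics/k.png',im); c=im[200:300,310:410]
cv2.imwrite('pics/k_c.png',cv2.convertScaleAbs(cv2.resize(c,None,fx=6,fy=6,interpolation=cv2.INTER_CUBIC),alpha=1.4))"
```

```text
tool_pos: [0.4734, 0.0281, 0.1706]
tool_rot: [180.0, -0.0, 25.0]
force: [-0.4, -0.1, 6.0]
```

View pics/k_c.png

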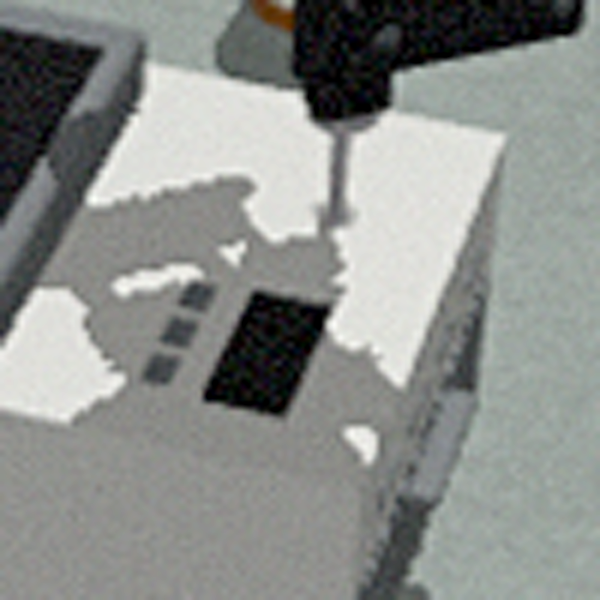

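```bash
python3 -m handwheel '[[0.005,0,0,0.0005,0],[0.005,0,0,0.001,0],[0.005,0,0,0.001,0]]' | grep -E "pos|force"
```

```text
tool_pos: [0.4735, 0.0281, 0.1695]
force: [-1.8, 0.1, 3.8]
```

```bash
python3 -m handwheel '[[0.005,0,0,0.0005,0],[0.005,0,0,0.001,0],[0.005,0,0,0.001,0]]' | grep -E "pos|force"
```

```text
tool_pos: [0.4734, 0.0281, 0.1679]
force: [-0.6, -0.5, 5.2]
```

```bash
python3 -m handwheel '[[0.005,0,0,0.0005,0],[0.005,0,0,0.001,0],[0.005,0,0,0.001,0]]' | grep -E "pos|force"; python3 -c "
from h import *
im=read_camera('scene');cv2.imwrite('pics/l.png',im); c=im[200:300,310:410]
cv2.imwrite('pics/l_c.png',cv2.convertScaleAbs(cv2.resize(c,None,fx=6,fy=6,interpolation=cv2.INTER_CUBIC),alpha=1.4))"
```

```text
tool_pos: [0.4735, 0.0281, 0.1672]
force: [-1.4, 0.1, 6.1]
```

View pics/l_c.png

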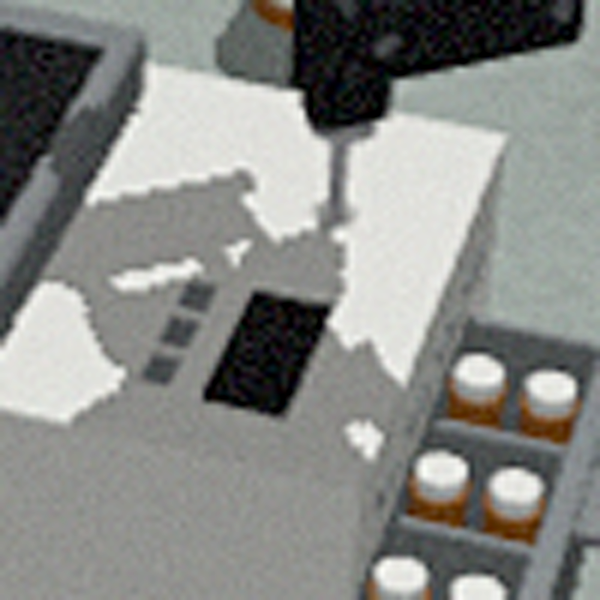

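The tray has sprung open (bottles visible at crop 480,400), with force at about 6 N. I'll lift straight out.

```bash
python3 -m handwheel '[[0.005,0,0,-0.003,0],[0.005,0,0,-0.009,0],[0.005,0,0,-0.018,0],[0.005,0,0,-0.03,0],[0.005,0,0,-0.042,0],[0.005,0,0,-0.055,0],[0.005,0,0,-0.067,0],[0.005,0,0,-0.075,0],[0.005,0,0,-0.075,0],[0.005,0,0,-0.075,0],[0.005,0,0,-0.075,0]]'
python3 -c "
from h import *
go(.5288,.2595,.24,25)
im=read_camera('scene');cv2.imwrite('pics/m.png',im); c=im[180:300,310:430]
cv2.imwrite('pics/m_c.png',cv2.convertScaleAbs(cv2.resize(c,None,fx=5,fy=5,interpolation=cv2.INTER_CUBIC),alpha=1.4))
p=get_obs()['tool_pos'];print(proj('scene',p-[0,0,.0796]))"
```

```text
time_s: 14.15
tool_pos: [0.4727, 0.028, 0.241]
tool_rot: [-180.0, 0.1, 25.0]
force: [0.1, 0.8, 0.3]
grip_width: 0.0139
t 14.15 pos [0.4727 0.028  0.241 ] rot [-1.7997e+02  6.0000e-02  2.5030e+01] F [0.12 0.84 0.32] grip 0.0139
rel [ 0.1488 -0.186   0.001 ] twist 0.0005
[366.75206036 218.24236827]
```

View pics/m_c.png

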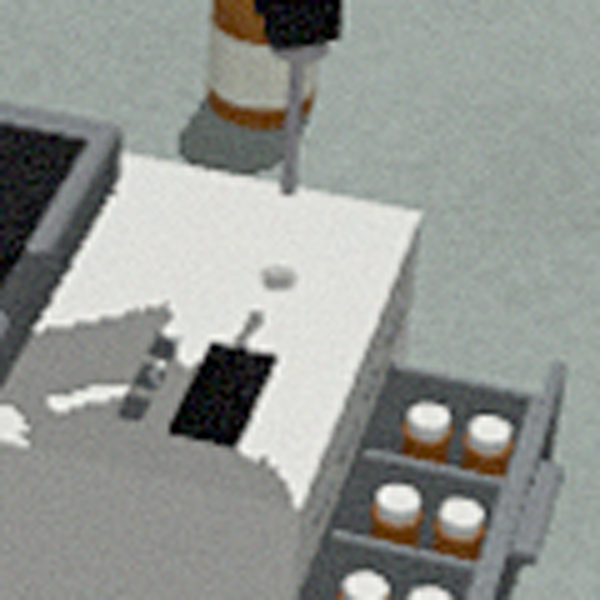

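```bash
python3 -m handwheel '[[0.005,0.006,-0.008,0,0],[0.005,0.02,-0.025,0,0],[0.005,0.036,-0.046,0,0],[0.005,0.053,-0.067,0,0],[0.005,0.07,-0.089,0,0],[0.005,0.087,-0.11,0,0],[0.005,0.104,-0.132,0,0],[0.005,0.121,-0.153,0,0],[0.005,0.134,-0.169,0,0],[0.005,0.144,-0.18,0,0],[0.005,0.1488,-0.186,0,0],[0.005,0.1488,-0.186,0,0],[0.005,0.1488,-0.186,0,0],[0.005,0.1488,-0.186,0,0],[0.005,0.1488,-0.186,0,0]]'
python3 -c "
from h import *
go(.5288,.2595,.17,25)"
```

```text
time_s: 15.7
tool_pos: [0.5294, 0.2586, 0.2417]
tool_rot: [180.0, -0.0, 24.9]
force: [-0.9, -0.1, -0.6]
grip_width: 0.0143
t 15.7 pos [0.5294 0.2586 0.2417] rot [179.95  -0.    24.94] F [-0.94 -0.06 -0.59] grip 0.0143
rel [-0.0002 -0.0011  0.0717] twist -0.001
```

Now lower to a tip height of about 80 mm and look.

```bash
python3 -m handwheel '[[0.005,0,-0.001,0.005,0],[0.005,0,-0.001,0.018,0],[0.005,0,-0.001,0.035,0],[0.005,0,-0.001,0.052,0],[0.005,0,-0.001,0.066,0],[0.005,0,-0.001,0.078,0],[0.005,0,-0.001,0.082,0],[0.005,0,-0.001,0.082,0],[0.005,0,-0.001,0.082,0],[0.005,0,-0.001,0.082,0]]'
python3 -c "
from h import *
go(.5288,.2595,.082,25)
im=read_camera('scene');cv2.imwrite('pics/n.png',im); c=im[270:350,295:365]
cv2.imwrite('pics/n_c.png',cv2.convertScaleAbs(cv2.resize(c,None,fx=7,fy=7,interpolation=cv2.INTER_CUBIC),alpha=2))
p=get_obs()['tool_pos'];print(proj('scene',p-[0,0,.0796]))"
```

```text
time_s: 16.7
tool_pos: [0.5293, 0.2608, 0.1605]
tool_rot: [180.0, -0.1, 25.0]
force: [1.0, 0.1, -1.4]
grip_width: 0.0139
t 16.7 pos [0.5293 0.2608 0.1605] rot [ 1.7999e+02 -9.0000e-02  2.5030e+01] F [ 1.04  0.13 -1.39] grip 0.0139
rel [-0.001   0.001   0.0785] twist 0.0005
[330.11460468 329.38536644]
```

View pics/n_c.png

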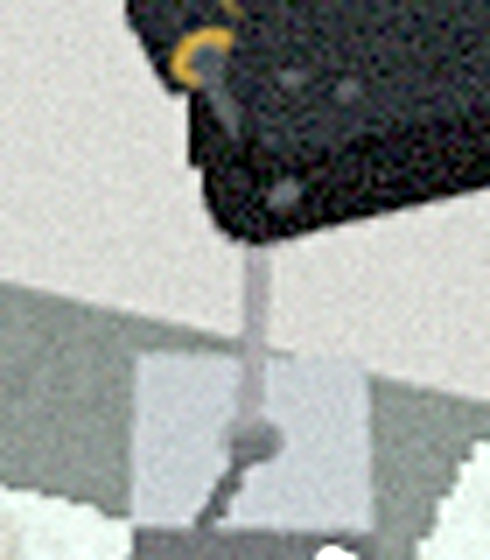

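```bash
python3 -m handwheel '[[0.005,-0.001,0.0013,0,0],[0.005,-0.001,0.0013,0.003,0],[0.005,-0.001,0.0013,0.007,0],[0.005,-0.001,0.0013,0.012,0],[0.005,-0.001,0.0013,0.014,0],[0.005,-0.001,0.0013,0.014,0]]'
python3 -c "
from h import *
go(.5288,.2595,.082,25)
im=read_camera('scene');cv2.imwrite('pics/o.png',im); c=im[270:350,295:365]
cv2.imwrite('pics/o_c.png',cv2.convertScaleAbs(cv2.resize(c,None,fx=7,fy=7,interpolation=cv2.INTER_CUBIC),alpha=2))"
```

```text
time_s: 17.35
tool_pos: [0.5281, 0.2587, 0.1449]
tool_rot: [-180.0, 0.1, 25.0]
force: [-1.4, 0.3, -0.7]
grip_width: 0.0139
t 17.35 pos [0.5281 0.2587 0.1449] rot [-1.800e+02  7.000e-02  2.503e+01] F [-1.37  0.35 -0.74] grip 0.0139
rel [ 0.001  -0.0004  0.0629] twist 0.0006
```

View pics/o_c.png

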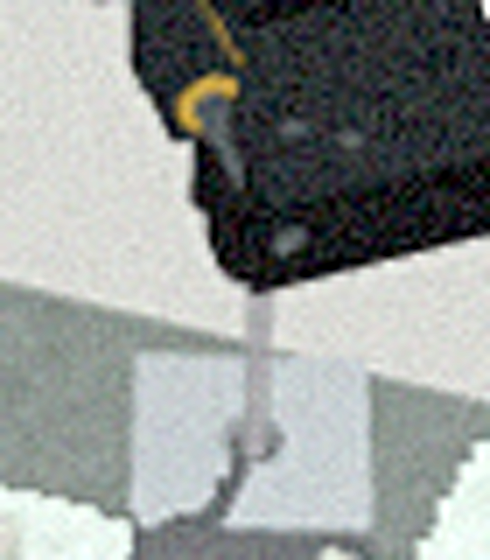

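```bash
python3 -m handwheel '[[0.005,0.0006,-0.0003,0.003,0],[0.005,0.0006,-0.0003,0.008,0],[0.005,0.0006,-0.0003,0.014,0],[0.005,0.0006,-0.0003,0.02,0],[0.005,0.0006,-0.0003,0.02,0]]' | grep -E "pos|force"
```

```text
tool_pos: [0.5282, 0.2589, 0.1243]
force: [-0.5, -0.2, -1.1]
```

```bash
python3 -m handwheel '[[0.005,0,0,0.005,0],[0.005,0,0,0.011,0],[0.005,0,0,0.018,0],[0.005,0,0,0.025,0],[0.005,0,0,0.03,0],[0.005,0,0,0.033,0],[0.005,0,0,0.033,0],[0.005,0,0,0.033,0]]' | grep -E "pos|force"
```

```text
tool_pos: [0.529, 0.2595, 0.0927]
force: [-0.0, -0.9, -0.8]
```

```bash
python3 -m handwheel '[[0.005,0,0,0.003,0],[0.005,0,0,0.006,0],[0.005,0,0,0.008,0],[0.005,0,0,0.009,0],[0.005,0,0,0.009,0],[0.005,0,0,0.009,0]]' | grep -E "pos|force"
```

```text
tool_pos: [0.5289, 0.2594, 0.0836]
force: [0.5, -0.3, 0.0]
```

```bash
python3 -m handwheel '[[0.005,0,0,0.0005,0],[0.005,0,0,0.001,0],[0.005,0,0,0.001,0],[0.005,0,0,0.001,0]]' | grep -E "pos|force"
```

```text
tool_pos: [0.5289, 0.2594, 0.0826]
force: [-0.0, -0.0, -0.5]
```

```bash
python3 -m handwheel '[[0.005,0,0,0.0005,0],[0.005,0,0,0.001,0],[0.005,0,0,0.001,0],[0.005,0,0,0.001,0]]' | grep -E "pos|force"
```

```text
tool_pos: [0.5289, 0.2594, 0.0816]
force: [0.3, -0.1, -1.0]
```

```bash
python3 -m handwheel '[[0.005,0,0,0.0005,0],[0.005,0,0,0.0005,0],[0.005,0,0,0.0005,0],[0.005,0,0,0.0005,0]]' | grep -E "pos|force"
```

```text
tool_pos: [0.5289, 0.2594, 0.0816]
force: [-1.4, -1.6, 4.7]
```

Collar contact (4.7 N) at the same TCP height as at pickup, 0.0816. Releasing.

```bash
python3 -m handwheel '[[0.02,0,0,0,0],[0.03,0,0,0,0],[0.04,0,0,0,0],[0.05,0,0,0,0],[0.05,0,0,0,0],[0.05,0,0,0,0]]' 
python3 -m handwheel '[[0.05,0,0,-0.005,0],[0.05,0,0,-0.018,0],[0.05,0,0,-0.04,0],[0.05,0,0,-0.07,0],[0.05,0,0,-0.105,0],[0.05,0,0,-0.14,0],[0.05,0,0,-0.16,0],[0.05,0,0,-0.165,0],[0.05,0,0,-0.165,0],[0.05,0,0,-0.165,0]]'
python3 -c "
from h import *
go(.5,-.02,.26)"
```

```text
time_s: 21.1
tool_pos: [0.5289, 0.2594, 0.081]
tool_rot: [-180.0, 0.0, 25.0]
force: [-0.6, 0.2, 0.3]
grip_width: 0.0473
time_s: 22.1
tool_pos: [0.5283, 0.259, 0.245]
tool_rot: [180.0, 0.1, 25.0]
force: [0.0, -0.0, -0.4]
grip_width: 0.05
t 22.1 pos [0.5283 0.259  0.245 ] rot [1.7999e+02 1.1000e-01 2.5030e+01] F [ 0.03 -0.03 -0.36] grip 0.05
rel [-0.1437  0.2408 -0.015 ] twist None
```

```bash
python3 -m handwheel '[[0.05,-0.014,0.024,-0.003,0],[0.05,-0.036,0.06,-0.015,0],[0.05,-0.058,0.096,-0.015,0],[0.05,-0.079,0.132,-0.015,0],[0.05,-0.1,0.168,-0.015,0],[0.05,-0.122,0.204,-0.015,0],[0.05,-0.138,0.23,-0.015,0],[0.05,-0.143,0.24,-0.015,0],[0.05,-0.143,0.24,-0.015,0],[0.05,-0.143,0.24,-0.015,0]]'
python3 -c "
from h import *
for n in('scene','top'):
    im=read_camera(n);cv2.imwrite('pics/z_%s.png'%n,im)
    c=im[295:415,265:405] if n=='scene' else im[190:330,130:290]
    cv2.imwrite('pics/z_%sc.png'%n,cv2.convertScaleAbs(cv2.resize(c,None,fx=4,fy=4,interpolation=cv2.INTER_CUBIC),alpha=1.8))
    if n=='scene':
        a=cv2.imread('pics/scene0.png');x=a[305:336,315:345].astype(int);y=im[305:336,315:345].astype(int);print('diff',abs(x-y).mean())
        m=(im.max(2)[300:345,315:350]<42);yy,xx=np.nonzero(m);print(xx.mean()+315,yy.mean()+300,yy.min()+300,m.sum())
        m=(a.max(2)[300:345,315:350]<42);yy,xx=np.nonzero(m);print(xx.mean()+315,yy.mean()+300,yy.min()+300,m.sum())
"
```

```text
time_s: 23.1
tool_pos: [0.5007, -0.0167, 0.2605]
tool_rot: [-179.9, 0.0, 25.1]
force: [0.4, 0.2, 0.3]
grip_width: 0.0502
diff 12.605017921146953
330.65558912386706 322.4652567975831 311 331
330.73186119873816 322.0820189274448 310 317
```

View pics/z_scenec.png

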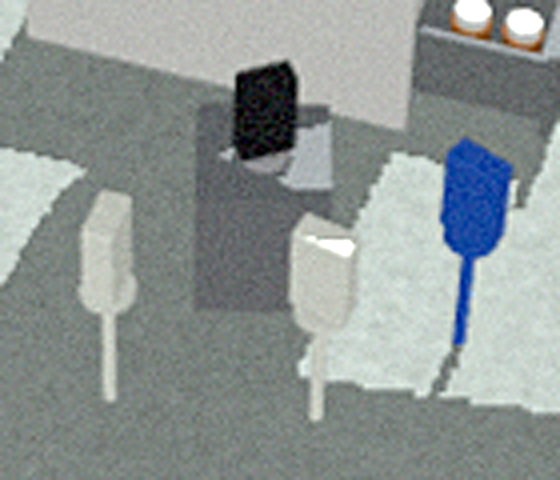

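View pics/z_scene.png

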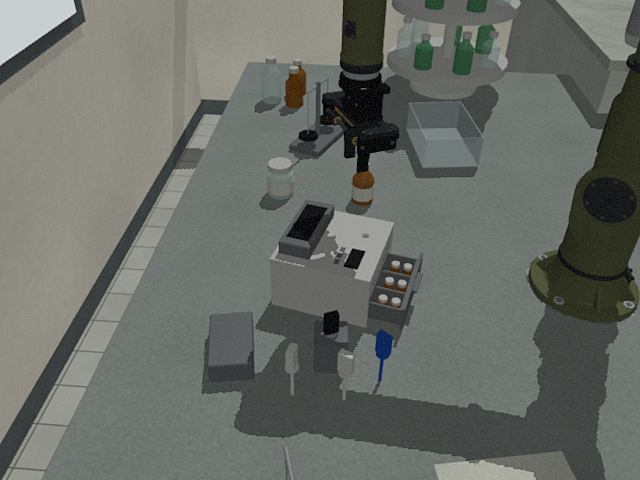

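The pin is home: its dark handle is centred at (330.7,322.5), against (330.7,322.1) at the start, with the collar on the block. The tray is out (395,285). Bottle (363,185), jar (280,180) and box (231,345) haven't moved, and the arm is clear.

```bash
python3 -c "
from cell import *
print(get_obs()['time_s'],sign_off())"
```

```text
the job is handed in; nothing more can be done
23.2 None
```

The tray is open and the pin is back in its stand; I handed the job in at 23.2 s.

- **Pressing the catch:** I gripped the black-handled pin across its 14 mm sides and pressed the catch in small steps until the tray sprang out. The highest force I read while pressing was about 6 N. Force is reported only at the end of each move, so brief peaks in between are not covered.
- **Returning the pin:** I lowered it until the collar met the block, with a 4.7 N reading at the same tool height as at pickup (81.6 mm), then released it.
- **Last checks:**
  - The pin handle is within about 0.4 px of where it started in the scene camera picture.
  - The tray is out.
  - The bottle, jar, grey box and look-alike pins appear unmoved by eye.
  - The gripper is clear of everything, with about 0 N on the wrist.
- **Disagreement:** The two cameras differed by 3 to 4 mm in y for the hole and the stand. I took a value between them and corrected it from close views before each insertion.

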